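# Fit the star wheel on the bottle turntable

### The arm

A 6-joint arm with a two-finger parallel gripper is mounted at the origin on the work surface. World frame = base frame: x ahead of the robot, y to its left, z up, the work surface at z = 0. Lengths are in m, angles in rad, forces in N, time in s.
With the tool pointing down it reaches from about 0.3 to 0.875 m from the base axis. Payload 4.2 kg.
Tool frame: the origin (TCP) lies at the very end of the fingers, on their centre line; the grasp point (between the pads) lies 19 mm behind it; y points along the fingers, x is the direction in which the jaws open and shut, and the axes are right-handed (so a half turn about y gives the same grasp; the last joint's range is limited). The gripper opens to 85 mm and grips with 20 to 120 N. Pads are 22 mm wide; open, the fingers measure 114 mm over their backs; the gripper's body (76 mm by 85 mm) begins 54 mm behind the grasp point. The pads swing forward as they close: fully open they stand 13 mm farther back than shut.
Start: joints at [-1.244, 0.32, 1.565, -0, 1.257, -0.02], TCP at [0.195, -0.541, 0.211] pointing down, gripper open.
Joint ranges: [-3.11, 3.11], [-0.84, 2.01], [0.21, 2.61], [-1.34, 4.49], [0.05, 2.63], [-2.56, 2.56]. Speed limits (rad/s): [2.57, 2.57, 3.14, 3.14, 3.14, 3.14].

### API

Orientations are given as a unit quaternion [x, y, z, w].
In Python, from bench import arm, imaging, job, monitor gives the robot as it stands. Calls block until the motion is done:
- arm.goto(position, orientation): joint-space move of the TCP to a pose.
- arm.move_straight(position, velocity=0.15, rot=None, threshold=None): straight line of the TCP; rot=None keeps the orientation; velocity is the mean speed in m/s. With threshold (N) it stops when the force on the tool has changed by that much, and returns True; else False.
- arm.move_joints(angles): joint-space move.
- arm.grip(opening, f_grip=None): finger opening in m; f_grip is the grip in N (None keeps the last); returns when the fingers have stopped.
- arm.sleep(seconds).
- arm.solve_ik(position, orientation): joint angles nearest the present ones, or None.
- imaging.read_camera(name): name is "side" or "top"; returns (picture, depth): 400x640x3 uint8, blue, green, red; 400x640 float32, m along the optical axis (not along the pixel's ray), 0 where there is no reading.
- imaging.calibration(name): a dict with "fovy" (degrees; the focal length in pixels is half the picture's height over the tangent of half this angle, whatever the lens; pixels are square), "cx", "cy" (the principal point, pixels), "camera_from_world" (4x4, takes a point from world to camera coordinates). Camera axes: x right, y up, looking along -z (the intrinsics and any distortion apply to the point x, -y, -z); pixel columns grow to the right and rows downward; lengths in m; the calibration is good to about 2 mm. A picture is of the moment at which its call begins. calibration takes no time and is no camera call.
A pose or a line that the arm cannot do raises arm.Unreachable and nothing moves.
- job.finish_job(): hands the job in, once; it reports no verdict.
Readings, each from a call of its own:
- monitor.current_time(): time.
- monitor.current_joint_pos(): joint angles.
- monitor.current_qvel(): joint speeds.
- monitor.current_tau(): joint torques, N m.
- monitor.current_eef_pos(): TCP position.
- monitor.current_tool_rot(): TCP orientation.
- monitor.current_ft_force(): force on the tool from outside, world axes, zero at the start.
- monitor.current_ft_torque(): the same for the moment, N m.
- monitor.current_opening(): finger opening in m.
Only numpy, scipy, OpenCV 4.12 (cv2) and the standard library are available. Lean on these libraries where they do the work, as an engineer would, in place of code of your own. Each camera call takes 0.05 s, during which the arm holds its last target.

### The job

Pick up the teal star wheel by its black handle, lower it onto the centre pilot of the bottle turntable, and turn it, resting lightly on the five brass studs, until all its holes line up and it slides down fully home, flat on the hub; then let go. Do it gently: never force the wheel down on the studs or drop it, and leave the two bottles and the beaker standing where they are.

Things in the scene. Friction and masses are not known exactly. Their poses are not given: they have to be found in the camera images.
- star_wheel: Loose teal plastic star wheel (bottle-carrier disc), 0.28 to 0.46 kg, 12 mm thick, 184 mm across its ten rim teeth, lying flat on a grey pad. Origin: centre of its underside; z up. Five plain through holes, 15 mm diameter, on a 42 mm radius circle about z, the first on the body's +x axis, then every 72 degrees. Centre bore, open below: 28 mm diameter, 32 mm deep, blind.
- wheel_handle (a point): Centre of the wheel's black bar handle, on its axis 56 mm above its underside; axes as the wheel's. The bar is 70 mm along x, 22 mm wide along y, 36 mm high (38 to 74 mm above the underside). Grip it across the 22 mm. Below it is a white boss of 52 mm diameter.
- turntable: White bench bottle turntable, fixed; housing 190 x 190 mm, 45 mm high, buttons on its -x face. Origin: centre of its underside, at table level; z up. A round dark steel hub of 112 mm diameter stands on its vertical centre axis, held by a brake (slips above 4 N m). Pressing the wheel on it with over 40 N counts as forcing.
- hub_seat (a point): Centre of the hub's flat top, 60 mm above the table: the wheel's underside lies here when fully home. Axes follow the housing, not the studs. An aluminium centre pilot, 25 mm diameter, rises 28 mm above it (last 6 mm tapered to 14 mm diameter).
- stud_tips (a point): Point on the hub's axis level with the stud tips, 14 mm above the seat: the wheel's underside rests here until its holes line up. Five brass studs, 12 mm diameter (last 3 mm tapered to 7 mm), on a 42 mm radius circle, every 72 degrees. Their angle differs every time and is not reported (axes here follow the housing): look with a camera or feel for it. Any of the five turns fits.
- bottle_a: Loose amber bottle with black cap, 34 mm diameter, 85 mm high, standing beyond the turntable; origin at the centre of its underside. Leave it alone.
- bottle_b: Loose amber bottle with white cap, 34 mm diameter, 85 mm high, standing beyond the turntable; origin at the centre of its underside. Leave it alone.
- beaker: Loose white plastic beaker, 70 mm diameter, 65 mm high, standing beyond the pad; origin at the centre of its underside. Leave it alone.

How it is judged:
By the outcome, as a careful person would: the job done as asked, in the order asked, and still so for the second after the job is handed in, with the robot touching nothing.
It also fails if it takes over 72 s, if anything falls off the work surface, if the arm or the gripper's body presses on something with over 40 N, if the wrist force passes 120 N, or if a joint passes its speed limit or range.

## Working session

There is one attempt and no reset: what is moved stays moved. The work goes in short steps, each a Python script; the robot and the scene stay as the last script left them, time stands still between calls to the robot, and variables do not carry over. Pictures are saved under pics/ and viewed, and the job is handed in when it is done.

```bash
mkdir -p pics; ls; python3 - <<'E'
from bench import arm, imaging, job, monitor
import cv2,numpy as np
for n in("side","top"):
    c=imaging.calibration(n);print(n,c)
    p,d=imaging.read_camera(n);cv2.imwrite(f"pics/{n}0.png",p);np.save(f"pics/{n}0.npy",d)
print(monitor.current_time(),monitor.current_eef_pos(),monitor.current_tool_rot(),monitor.current_opening())
E
```

```text
pics
side {'fovy': 44.197189192783696, 'cx': 328.2289292094824, 'cy': 201.78346172513872, 'camera_from_world': array([[-0.83900803, -0.54407826, -0.00666181,  0.51784679],
       [ 0.3155654 , -0.4965257 ,  0.80862891, -0.24419892],
       [-0.44326517,  0.67634391,  0.58828132, -0.61294066],
       [ 0.        ,  0.        ,  0.        ,  1.        ]])}
top {'fovy': 45.6050563567568, 'cx': 323.8815470725638, 'cy': 200.5503904224469, 'camera_from_world': array([[-0.0285353 , -0.99938894,  0.02018605,  0.00550868],
       [ 0.99510699, -0.02649044,  0.09518584, -0.61735707],
       [-0.09459294,  0.02280344,  0.99525483, -0.80455474],
       [ 0.        ,  0.        ,  0.        ,  1.        ]])}
0.1 [ 0.19527604 -0.54034101  0.21027085] [-0.57843466  0.40670053 -0.40578905  0.57908831] 0.08550323453344513
```

View pics/side0.png

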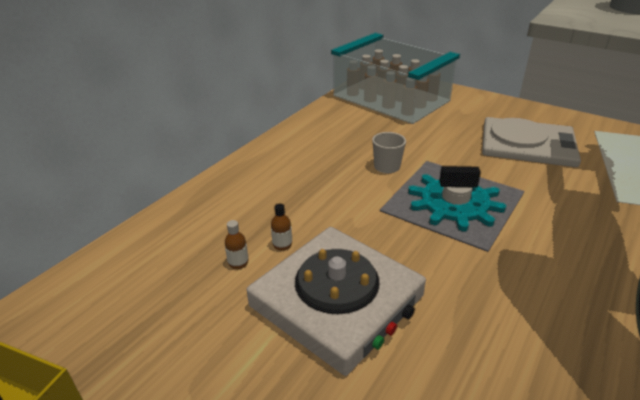

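View pics/top0.png

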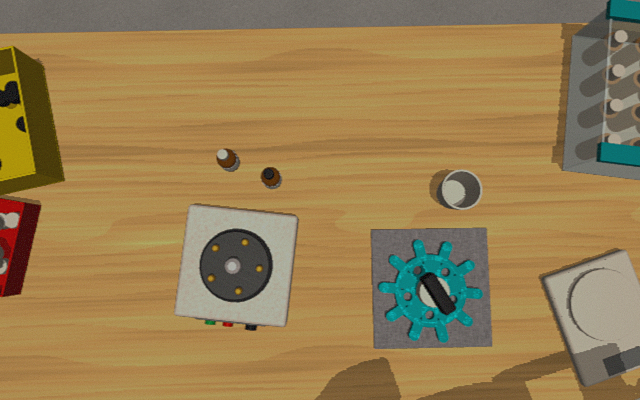

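The top view shows the turntable hub centred near px (233,266) with five brass studs, and the wheel near (433,290) with its bar running from upper left to lower right. The bottles are at (228,160) and (270,177) and the beaker is at (460,190). The side view shows the same layout and the arm blocks neither view.

```bash
cat > h.py <<'E'
import numpy as np,cv2
from bench import arm,imaging,job,monitor
def rays(n,px):
    c=imaging.calibration(n);f=200/np.tan(np.radians(c['fovy'])/2)
    T=np.linalg.inv(c['camera_from_world']);px=np.atleast_2d(px)
    d=np.c_[(px[:,0]-c['cx'])/f,-(px[:,1]-c['cy'])/f,-np.ones(len(px))]@T[:3,:3].T
    return T[:3,3],d
def onplane(n,px,z):
    o,d=rays(n,px);return o+d*((z-o[2])/d[:,2])[:,None]
def proj(n,P):
    c=imaging.calibration(n);f=200/np.tan(np.radians(c['fovy'])/2)
    q=np.c_[np.atleast_2d(P),np.ones(len(np.atleast_2d(P)))]@c['camera_from_world'].T
    return np.c_[c['cx']+f*q[:,0]/-q[:,2],c['cy']-f*q[:,1]/-q[:,2]]
def depthz(n,d,px):
    o,r=rays(n,px);px=np.atleast_2d(px).astype(int)
    return (o+r*d[px[:,1],px[:,0]][:,None])
def blobs(m,lo,hi):
    k,l,s,c=cv2.connectedComponentsWithStats(m.astype(np.uint8)*255)
    return [(s[i,4],c[i]) for i in range(1,k) if lo<=s[i,4]<=hi]
def circ(p):
    A=np.c_[2*p[:,:2],np.ones(len(p))];s=np.linalg.lstsq(A,(p[:,:2]**2).sum(1),rcond=None)[0]
    return s[:2],np.sqrt(s[2]+s[0]**2+s[1]**2)
E
python3 - <<'E'
from h import *
for n in("top","side"):
    p=cv2.imread(f"pics/{n}0.png");d=np.load(f"pics/{n}0.npy");h=cv2.cvtColor(p,cv2.COLOR_BGR2HSV)
    x0,x1,y0,y1=(195,275,225,305) if n=="top" else (293,382,245,312)
    roi=np.zeros(h.shape[:2],bool);roi[y0:y1,x0:x1]=1
    m=roi&(h[...,0]>10)&(h[...,0]<28)&(h[...,1]>110)&(h[...,2]>70)
    b=blobs(m,4,200);px=np.array([c for _,c in b]);print(n,[(a,c.round(1)) for a,c in b])
    if n=="top":
        P=onplane(n,px,.0735);c,r=circ(P);print("studs",c,r,np.degrees(np.arctan2(*(P[:,:2]-c).T[::-1]))%72, np.hypot(*(P[:,:2]-c).T))
    print("z", depthz(n,d,px).round(4))
    rw=np.zeros_like(roi)
    if n=="top": rw[232:348,372:492]=1
    else: rw[160:235,395:515]=1
    t=rw&(h[...,0]>80)&(h[...,0]<98)&(h[...,1]>120)
    ys,xs=np.nonzero(t);D=depthz(n,d,np.c_[xs,ys]);print("teal z",np.percentile(D[:,2],[5,50,95]),"world median",np.median(D,0))
    blk=rw&(h[...,2]<45);b=blobs(blk,50,3000);print("blk",b)
    k=max(b)[1]
E
python3 -c "
import cv2
p=cv2.imread('pics/top0.png');cv2.imwrite('pics/w.png',cv2.resize(p[230:350,370:495],None,fx=5,fy=5,interpolation=cv2.INTER_CUBIC));cv2.imwrite('pics/hub.png',cv2.resize(p[200:335,170:305],None,fx=4,fy=4,interpolation=cv2.INTER_CUBIC))"
```

```text
top [(np.int32(47), array([244.7, 242.1])), (np.int32(49), array([215.3, 247.9])), (np.int32(41), array([259.1, 268.3])), (np.int32(48), array([210.8, 277.9])), (np.int32(45), array([238. , 290.8]))]
studs [0.51072188 0.13982102] 0.04172741537978069 [45.70738246 45.32175318 45.91881622 45.23106457 45.2295488 ] [0.04174557 0.04163581 0.04178919 0.04185662 0.04160938]
z [[0.5482 0.1216 0.0719]
 [0.54   0.1695 0.0731]
 [0.5048 0.0984 0.0735]
 [0.4917 0.1764 0.0764]
 [0.4696 0.1333 0.0726]]
teal z [0.01516162 0.01789128 0.02048484] world median [ 0.45786684 -0.18572325  0.01789128]
blk [(np.int32(604), array([437.53311258, 293.05960265]))]
side [(np.int32(40), array([296. , 247.1])), (np.int32(58), array([376.6, 247.2])), (np.int32(68), array([322.1, 254.1])), (np.int32(72), array([355.2, 256.2])), (np.int32(83), array([307.7, 275.2])), (np.int32(86), array([364.5, 278.9])), (np.int32(92), array([334.2, 292.4]))]
z [[ 6.366e-01  7.190e-02  1.500e-03]
 [ 5.188e-01 -1.000e-04  3.700e-03]
 [ 5.451e-01  1.271e-01  7.200e-02]
 [ 5.017e-01  1.044e-01  7.160e-02]
 [ 5.365e-01  1.763e-01  7.400e-02]
 [ 4.668e-01  1.388e-01  7.280e-02]
 [ 4.881e-01  1.834e-01  7.350e-02]]
teal z [0.01172567 0.01965044 0.02148446] world median [ 0.43604586 -0.16663187  0.01965044]
blk [(np.int32(735), array([459.24489796, 176.52517007]))]
```

View pics/w.png

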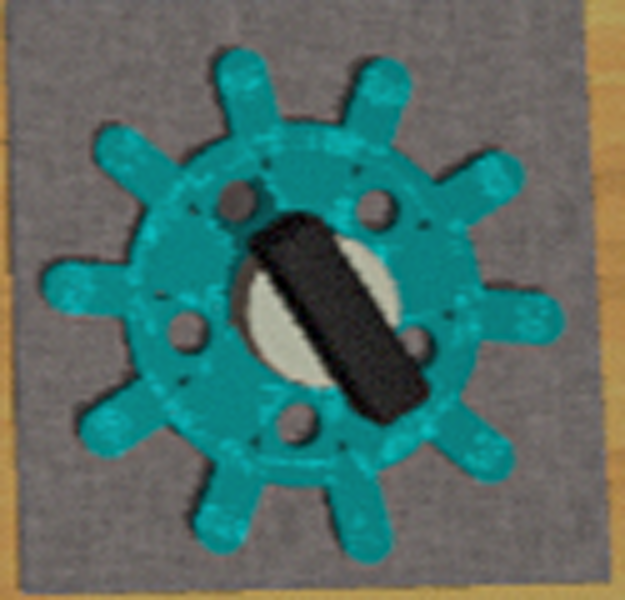

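View pics/hub.png

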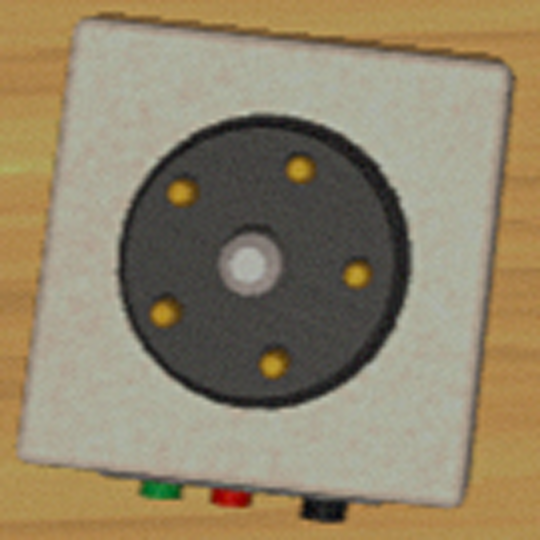

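```bash
python3 - <<'E'
from h import *
def ph(P,c,k): return np.degrees(np.angle(np.mean(np.exp(1j*k*np.arctan2(*(P[:,:2]-c).T[::-1])))))/k
# side-cam studs
S=onplane("side",[[322.1,254.1],[355.2,256.2],[307.7,275.2],[364.5,278.9],[334.2,292.4]],.0735)
c,r=circ(S);print("side studs",c,r,ph(S,c,5)%72)
p=cv2.imread("pics/top0.png");d=np.load("pics/top0.npy");h=cv2.cvtColor(p,cv2.COLOR_BGR2HSV)
s=p[225:305,195:275];
rw=np.zeros(h.shape[:2],bool);rw[232:348,372:492]=1
t=(rw&(h[...,0]>80)&(h[...,0]<98)&(h[...,1]>120)).astype(np.uint8)
blk=(rw&(h[...,2]<45))
b=max(blobs(blk,50,3000));
for z in(.0185,.0195):
    cn=max(cv2.findContours(t,cv2.RETR_EXTERNAL,cv2.CHAIN_APPROX_NONE)[0],key=cv2.contourArea)[:,0,:].astype(float)
    C=onplane("top",cn,z);e,r=cv2.minEnclosingCircle(C[:,:2].astype(np.float32));e=np.array(e)
    rr=np.hypot(*(C[:,:2]-e).T)
    # tooth tips: cluster of far pts by angle
    a=np.degrees(np.arctan2(*(C[:,:2]-e).T[::-1]));f=rr>.082
    print(z,"wheel",e,r,"tooth phase36",ph(C[f],e,10)%36)
f=t*0
hl=(t==0)&~blk&rw;B=blobs(hl,15,200);print(B)
for a,cc in B:
    P=onplane("top",cc,.0135)[0];print(a,P,np.hypot(*(P[:2]-e)),np.degrees(np.arctan2(*(P[:2]-e)[::-1])))
l=blk.astype(np.uint8);k=max(cv2.findContours(l,0,cv2.CHAIN_APPROX_NONE)[0],key=cv2.contourArea)[:,0].astype(float)
D=depthz("top",d,k);ys,xs=np.nonzero(blk);D=depthz("top",d,np.c_[xs,ys]);print("bar z pct",np.percentile(D[:,2],[5,50,75,90,95]))
top=D[D[:,2]>np.percentile(D[:,2],60)-.006];K=onplane("top",k,.080)
print("bar rect",cv2.minAreaRect((K[:,:2]*1000).astype(np.float32)),top.mean(0))
# pad & hub depth
for q in[(380,240),(480,240),(385,340),(485,340)]:print("pad",depthz("top",d,[q])[0].round(4))
print("hub",[depthz("top",d,[q])[0,2].round(4) for q in[(232,245),(225,290),(250,258)]],"table",depthz("top",d,[[330,100],[330,300]])[:,2])
E
```

```text
side studs [0.50713246 0.14695898] 0.04128165178416188 45.34844578254996
0.0185 wheel [ 0.45550969 -0.19351421] 0.09194877743721008 tooth phase36 12.622264702439304
0.0195 wheel [ 0.45560822 -0.19327517] 0.09183956682682037 tooth phase36 12.577783538993229
[(np.int32(47), array([416.93617021, 269.70212766])), (np.int32(49), array([444.67346939, 271.57142857])), (np.int32(107), array([443.99065421, 285.10280374])), (np.int32(47), array([407.0212766 , 295.82978723])), (np.int32(34), array([452.61764706, 298.14705882])), (np.int32(49), array([428.73469388, 314.26530612]))]
47 [ 0.49156466 -0.17296675  0.0135    ] 0.04129524314887516 29.458027522622935
49 [ 0.48683266 -0.22210036  0.0135    ] 0.042495383655750056 -42.71199850279009
107 [ 0.46323276 -0.21963875  0.0135    ] 0.027443982495351103 -73.8697438676892
47 [ 0.4465869  -0.15330977  0.0135    ] 0.04097093144319583 102.72009485359318
34 [ 0.44009859 -0.23371389  0.0135    ] 0.043310952358649325 -110.9835277308983
49 [ 0.41356684 -0.19008317  0.0135    ] 0.04216237838554547 175.6581372925881
bar z pct [0.06268474 0.07926136 0.08041269 0.08132413 0.08169518]
bar rect ((457.3882141113281, -190.41925048828125), (73.58464050292969, 24.483489990234375), 31.676464080810547) [ 0.45550206 -0.19282594  0.07950029]
pad [ 0.5458 -0.1109  0.0041]
pad [ 0.5407 -0.29    0.0088]
pad [ 0.3705 -0.1124  0.0061]
pad [ 0.3652 -0.2887  0.008 ]
hub [np.float64(0.0606), np.float64(0.0598), np.float64(0.0612)] table [ 0.00142368 -0.00173027]
```

```bash
cat >> h.py <<'E'
from scipy.spatial.transform import Rotation as R
def quat(deg): # tool x (jaw axis) at world heading deg, tool y down
    a=np.radians(deg);X=np.array([np.cos(a),np.sin(a),0]);Y=np.array([0,0,-1.]);return R.from_matrix(np.c_[X,Y,np.cross(X,Y)]).as_quat()
E
python3 - <<'E'
from h import *
p=cv2.imread("pics/top0.png");h=cv2.cvtColor(p,cv2.COLOR_BGR2HSV)
yy,xx=np.mgrid[:400,:640];near=np.hypot(xx-233,yy-266)<15
m=near&(h[...,2]>170);print("tip",[(a,onplane("top",c,.088)[0,:2]) for a,c in blobs(m,10,400)])
near=np.hypot(xx-233,yy-266)<44
m=(near&(h[...,2]<95)).astype(np.uint8);k=max(cv2.findContours(m,0,cv2.CHAIN_APPROX_NONE)[0],key=cv2.contourArea)[:,0].astype(float)
K=onplane("top",k,.056);print("hub dark outer",circ(K),cv2.minEnclosingCircle(K[:,:2].astype(np.float32)))
print("bottles/beaker",onplane("top",[[270,174],[225,155]],.085)[:,:2],onplane("top",[[460,190]],.065)[:,:2])
print(R.from_quat(monitor.current_tool_rot()).as_matrix().round(2))
for s in(0,180):
    print(s,arm.solve_ik([.4556,-.1931,.16],quat(120.6+s)),arm.solve_ik([.5107,.14,.16],quat(135.4+s)))
E
```

```text
tip [(np.int32(43), array([0.51065839, 0.14065672]))]
hub dark outer (array([0.51111531, 0.1392399 ]), np.float64(0.059995487466680764)) ((0.511083722114563, 0.1393100470304489), 0.061142925173044205)
bottles/beaker [[0.6580808  0.07688924]
 [0.69149766 0.15011589]] [[ 0.62568005 -0.2413873 ]]
[[ 0.34 -0.    0.94]
 [-0.94  0.    0.34]
 [-0.   -1.    0.  ]]
0 [-4.24127199e-01  2.35097098e-01  1.82214994e+00 -4.44089210e-16
  1.08434561e+00 -2.52899428e+00] [ 2.45841897e-01  2.87511606e-01  1.74743125e+00 -4.44089210e-16
  1.10664980e+00 -2.11733391e+00]
180 [-4.24127199e-01  2.35097098e-01  1.82214994e+00 -4.44089210e-16
  1.08434561e+00  6.12598376e-01] [ 2.45841897e-01  2.87511606e-01  1.74743125e+00 -4.44089210e-16
  1.10664980e+00  1.02425874e+00]
```

```bash
python3 - <<'E'
from h import *
q=quat(300.6)
arm.goto([.4556,-.1931,.15],q)
print(arm.move_straight([.4556,-.1931,.0505],velocity=.1,threshold=6))
print(monitor.current_eef_pos(),monitor.current_ft_force())
arm.grip(.015,60)
print(monitor.current_opening(),monitor.current_eef_pos(),monitor.current_ft_force(),monitor.current_ft_torque(),monitor.current_time())
for n in("side","top"):
    p,d=imaging.read_camera(n);cv2.imwrite(f"pics/{n}1.png",p)
E
```

```text
False
[ 0.45608052 -0.19335807  0.05102649] [ 0.14643607 -0.5502281  -0.24793786]
0.02002076993549412 [ 0.45581715 -0.19329064  0.05095551] [-0.91679924 -0.34730707  5.1487502 ] [-0.01846359  0.16060545 -0.04391893] 3.4583
```

View pics/side1.png

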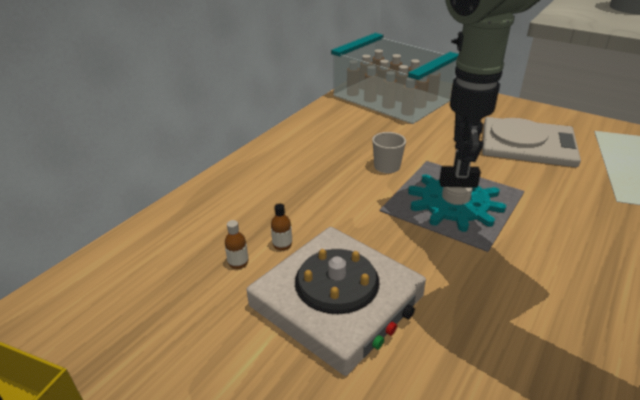

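View pics/top1.png

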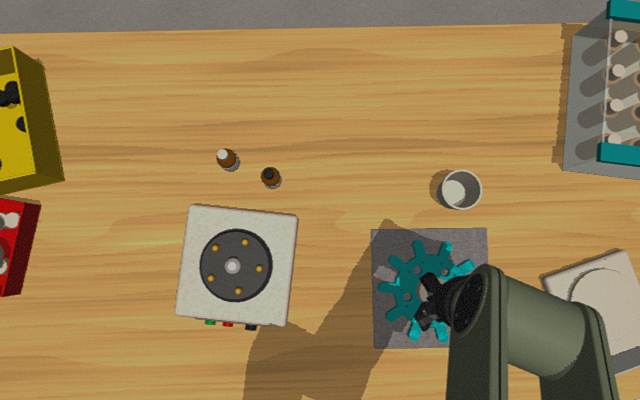

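```bash
python3 - <<'E'
from h import *
arm.move_straight([.4558,-.1933,.17],velocity=.08)
print(monitor.current_opening(),monitor.current_ft_force(),monitor.current_ft_torque())
arm.move_straight([.5107,.140,.17],velocity=.12,rot=quat(306.4))
arm.sleep(.3)
print(monitor.current_eef_pos(),monitor.current_opening(),monitor.current_ft_force(),monitor.current_ft_torque(),monitor.current_time())
for n in("side","top"):
    p,d=imaging.read_camera(n);cv2.imwrite(f"pics/{n}2.png",p);np.save(f"pics/{n}2.npy",d)
E
```

```text
0.01990389603368584 [-0.39874549 -0.83045709 -3.26918008] [ 0.01340477 -0.06951767  0.006868  ]
[0.51068128 0.13991982 0.17002791] 0.020210468409963305 [ 0.21635458  0.0669868  -4.13419854] [ 0.07095203  0.00478262 -0.01106504] 8.4667
```

View pics/side2.png

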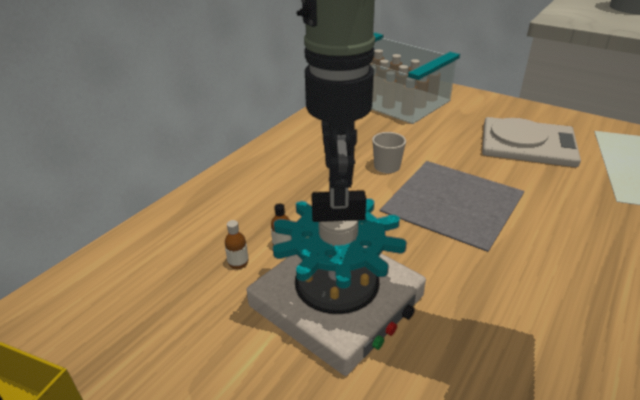

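View pics/top2.png

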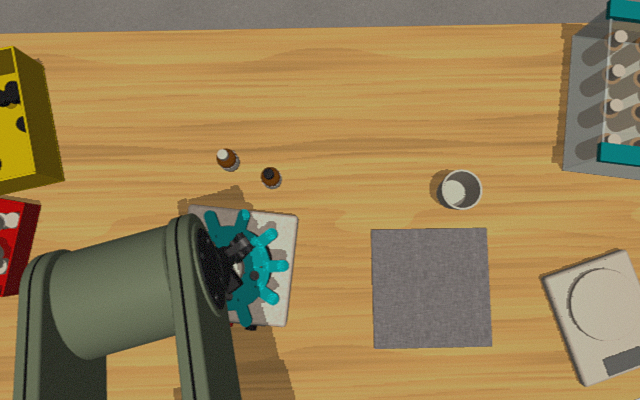

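The side view shows the wheel held over the hub at about px (340,240), looking level, with the bottles and beaker undisturbed. Next I'll check its tilt and centre.

```bash
python3 - <<'E'
from h import *
p=cv2.imread("pics/side2.png");d=np.load("pics/side2.npy");h=cv2.cvtColor(p,cv2.COLOR_BGR2HSV)
m=(h[...,0]>80)&(h[...,0]<98)&(h[...,1]>120);m[:190]=0;m[292:]=0;m[:,:265]=0;m[:,415:]=0
ys,xs=np.nonzero(m);D=depthz("side",d,np.c_[xs,ys]);
D=D[np.abs(D[:,2]-np.median(D[:,2]))<.02]
for _ in range(6):
    A=np.c_[D[:,:2]-D[:,:2].mean(0),np.ones(len(D))];s=np.linalg.lstsq(A,D[:,2],rcond=None)[0];r=D[:,2]-A@s
    D=D[(r>-.004)&(r<.006)] 
print("slope deg",np.degrees(s[:2]),"z",np.percentile(D[:,2],[10,50,90]))
k=max(cv2.findContours(m.astype(np.uint8),0,cv2.CHAIN_APPROX_NONE)[0],key=cv2.contourArea)[:,0].astype(float)
for z in(.1315,.1375):
    K=onplane("side",k,z);e,r=cv2.minEnclosingCircle(K[:,:2].astype(np.float32));e=np.array(e)
    f=np.hypot(*(K[:,:2]-e).T)>.083;a=np.arctan2(*(K[f,:2]-e).T[::-1])
    print(z,e,r,"tooth ph",np.degrees(np.angle(np.mean(np.exp(10j*a))))/10%36)
E
```

```text
slope deg [ 0.08161878 -0.16429199] z [0.13716422 0.1386459  0.13959311]
0.1315 [0.51118404 0.13882968] 0.09698089957237244 tooth ph 18.3329098887975
0.1375 [0.50739789 0.14491659] 0.09562906622886658 tooth ph 18.34339987854961
```

```bash
python3 - <<'E'
from h import *
arm.move_straight([.5107,.140,.136],velocity=.06)
f0=np.array(monitor.current_ft_force())
hit=arm.move_straight([.5107,.140,.110],velocity=.015,threshold=3)
print(hit,monitor.current_eef_pos(),np.array(monitor.current_ft_force())-f0,np.array(monitor.current_ft_torque()),monitor.current_time(),monitor.current_opening())
E
```

```text
True [0.51073765 0.14021022 0.11887271] [-0.72517725 -0.36269284  7.56435823] [ 0.03087946 -0.01231744 -0.01578181] 10.3917 0.020048961435407752
```

```bash
python3 - <<'E'
from h import *
f0=np.array([.2,.07,-4.1]);a=306.4
for i in range(14):
    a+=1.5
    z=monitor.current_eef_pos()[2]
    h1=arm.move_straight([.5107,.140,z+.0003],velocity=.001,rot=quat(a),threshold=12)
    hit=arm.move_straight([.5107,.140,.1125],velocity=.01,threshold=3)
    e=np.array(monitor.current_eef_pos());f=np.array(monitor.current_ft_force())-f0
    print(round(a,1),h1,hit,e.round(4),f.round(1),np.array(monitor.current_ft_torque()).round(2),monitor.current_time())
    if not hit or e[2]<.1150 or np.hypot(f[0],f[1])>15 or f[2]>18: break
E
```

```text
307.9 False True [0.5108 0.1401 0.1188] [-0.5  0.1  8.4] [-0.05  0.01 -0.08] 11.45
309.4 False True [0.5106 0.1401 0.1186] [0.2 0.3 7.6] [-0.01 -0.02 -0.05] 12.1
310.9 False True [0.5106 0.1399 0.1182] [-0.8  0.   6.4] [-0.05 -0.06 -0.03] 12.75
312.4 False True [0.5108 0.1404 0.1165] [1.2 0.9 4.5] [ 0.19 -0.2   0.1 ] 13.5167
313.9 False True [0.5105 0.1404 0.1147] [0.7 1.3 0.9] [ 0.36 -0.34  0.02] 14.2833
```

```bash
python3 - <<'E'
from h import *
f0=np.array([.2,.07,-4.1]);a=313.9
for i in range(6):
    a+=.6
    z=monitor.current_eef_pos()[2]
    h1=arm.move_straight([.5107,.140,z+.0003],velocity=.001,rot=quat(a),threshold=12)
    hit=arm.move_straight([.5107,.140,.1010],velocity=.012,threshold=4)
    e=np.array(monitor.current_eef_pos());f=np.array(monitor.current_ft_force())-f0
    print(round(a,1),h1,hit,e.round(4),f.round(1),np.array(monitor.current_ft_torque()).round(2),monitor.current_time())
    if e[2]<.107 or np.hypot(f[0],f[1])>15 or f[2]>18: break
E
```

```text
314.5 False True [0.5112 0.1408 0.105 ] [0.7 2.  4.7] [ 0.26 -0.22  0.13] 15.3833
```

```bash
python3 - <<'E'
from h import *
e=np.array(monitor.current_eef_pos())
hit=arm.move_straight([e[0],e[1],.1020],velocity=.008,threshold=7)
print(hit,monitor.current_eef_pos(),monitor.current_ft_force())
e=np.array(monitor.current_eef_pos())
arm.move_straight([e[0],e[1],e[2]+.0005],velocity=.01)
print(monitor.current_eef_pos(),monitor.current_ft_force())
arm.grip(.05)
print(monitor.current_opening(),monitor.current_ft_force(),monitor.current_time())
e=np.array(monitor.current_eef_pos())
arm.grip(.085)
arm.move_straight([e[0],e[1],.23],velocity=.1)
arm.goto([.35,-.25,.3],quat(300))
for n in("side","top"):
    p,d=imaging.read_camera(n);cv2.imwrite(f"pics/{n}3.png",p);np.save(f"pics/{n}3.npy",d)
print(monitor.current_time(),monitor.current_ft_force())
E
```

```text
True [0.51124468 0.14083762 0.10495557] [-0.02540385 -0.40926807  5.44875021]
[0.51109544 0.14072759 0.10510768] [ 1.41633203  1.19920438 -1.59976896]
0.04991730107485848 [ 0.07583371 -0.21327329 -0.17423299] 16.2417
19.75 [-0.13884716  0.409736   -0.31528919]
```

View pics/side3.png

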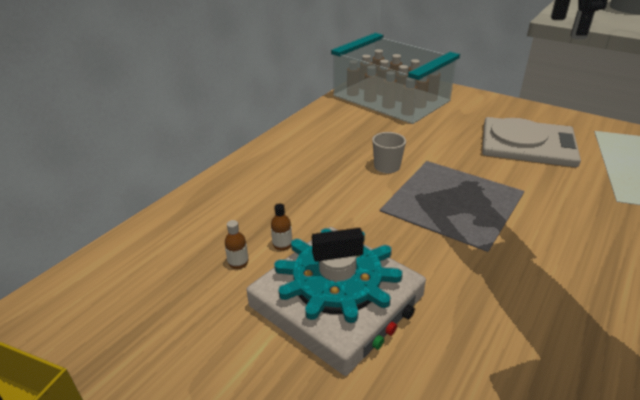

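View pics/top3.png

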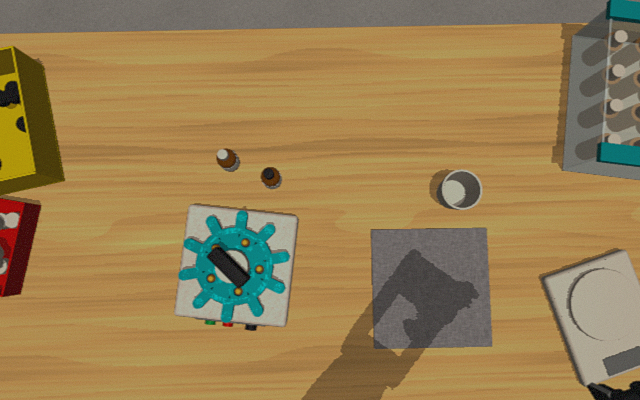

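Both views show the wheel on the hub near px (233,266) in the top view, with brass studs showing in its holes. The bottles and beaker haven't moved. I'll check its height and tilt before handing in.

```bash
python3 - <<'E'
from h import *
for n,(x0,x1,y0,y1) in dict(top=(178,292,208,325),side=(270,408,225,325)).items():
    p=cv2.imread(f"pics/{n}3.png");d=np.load(f"pics/{n}3.npy");h=cv2.cvtColor(p,cv2.COLOR_BGR2HSV)
    m=np.zeros((400,640),bool);m[y0:y1,x0:x1]=1;m&=(h[...,0]>80)&(h[...,0]<98)&(h[...,1]>120)
    m=cv2.erode(m.astype(np.uint8),np.ones((3,3)))>0
    ys,xs=np.nonzero(m);D=depthz(n,d,np.c_[xs,ys]);D=D[np.abs(D[:,2]-np.median(D[:,2]))<.006]
    A=np.c_[D[:,:2]-D[:,:2].mean(0),np.ones(len(D))];s=np.linalg.lstsq(A,D[:,2],rcond=None)[0]
    print(n,"top z",np.median(D[:,2]),"tilt deg",np.degrees(s[:2]))
    b0=cv2.imread(f"pics/{n}0.png");
    r=(slice(140,192),slice(205,490)) if n=="top" else (slice(125,272),slice(220,295))
    print("diff px bottles/beaker",(cv2.absdiff(b0,p)[r].max(2)>60).sum())
job.finish_job()
E
```

```text
top top z 0.07184483572040468 tilt deg [ 0.00227957 -0.04323697]
diff px bottles/beaker 0
side top z 0.07352364553657864 tilt deg [ 0.19865298 -0.28161398]
diff px bottles/beaker 283
the job is handed in; nothing more can be done
```

The star wheel is on the turntable, fully home and released, and I handed the job in with the arm clear. The last camera check was at 19.75 s.

- **Placing:** I gripped the wheel by its handle and lowered it over the pilot about 9° short of the studs. It met the stud tips with about 7.5 N. I turned it in small steps at no more than about 8.5 N downward until it slid down 14 mm. A light extra press (about 10 N) moved it no further, and I then let go.
- **Final checks:** The wheel's top face measures 71.8 mm from the top camera and 73.5 mm from the side, where fully home is 72 mm. Tilt is under 0.3° in both views, and the studs show in its holes.
- **Bottles and beaker:** The top view shows no change around them. The side-view comparison flagged 283 changed pixels. Its window also takes in the wheel's new position, which probably explains them. By eye the bottles and beaker stand where they were in both views.
- **Disagreement:** My first hub centre from the side camera was about 8 mm off the top camera's, because it also saw the sides of the studs. I used the top camera's, and the pilot went in with under 1 N of sideways force.

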